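# Soak the swab and hold the recorder's service flap open

## Task

Get the video recorder ready for contact cleaning: take the white swab out of the tool block, push it tip down into the narrow vial until it stands on the vial's floor, and let go of it. Then lift the recorder's sprung service flap and hold it open at 50 degrees from its closed position; finish while still holding it there with the gripper, because it snaps shut when let go. Leave the other things on the bench where they are.

Things in the scene. Friction and masses are not known exactly. Their poses are not given: they have to be found in the camera images.
- swab: White cleaning swab, a straight stiff rod 120 mm long, loose (15 g), standing upright tip down in one of the two holes of the tool block. Shaft 8 mm diameter; the top 45 mm is a round grip 12 mm in diameter. Origin at the centre of the lower end (the tip), z along the rod to the grip end. At the start the tip stands 5 mm above the bench and 80 mm of the swab shows above the block.
- driver: Small screwdriver with a steel shank 8 mm in diameter and a black waisted handle up to 22 mm in diameter, 104 mm long, loose, standing in the other hole of the tool block. Not needed. Origin at the lower end, z up along it.
- block: Grey tool block 120 x 50 x 45 mm, fixed to the bench. Origin at the centre of its underside. Two round holes 9.5 mm in diameter and 40 mm deep lie on its own x axis, 27.5 mm either side of the centre; which of them has the swab varies.
- vial: Open amber glass vial, outer diameter 22 mm widening to a 29 mm flared lip, set in a round steel foot (68 mm diameter, 12 mm high) that is fixed to the bench. Origin at the centre of the foot's underside; the vial's lip is 75 mm above the bench. The bore is 13 mm in diameter, widening to about 20 mm over the top 10 mm.
- vial_mouth (a point): Centre of the vial's opening, at the height of the lip (75 mm above the bench).
- vial_floor (a point): Centre of the vial's inner floor, 59 mm below the lip, 16 mm above the bench.
- recorder: Black video recorder, 220 (own x) x 260 (own y) x 60 mm high, fixed to the bench. Origin at the centre of its underside; its own x points away from the robot (yaw within about 0.3 rad). The flap lies in the middle of its top.
- flap (a joint): Opening angle of the service flap in rad: 0 closed (flat), grows as it opens, stop at 1.3; 50 degrees is 0.873. A spring and its weight shut it; 2 to 4 N at the handle lift and hold it. Grey plate 110 (along the recorder's x) x 130 x 4 mm, hinged on its edge nearest the robot: the far edge rises and swings back towards the robot.
- flap_handle (a point): Middle of the flap's handle: a straight round steel bar 10 mm in diameter, 90 mm long, parallel to the recorder's y (to the hinge), on two end posts, its centre 35 mm above the flap's upper face (99 mm above the bench when closed), 95 mm from the hinge line along the flap. The point turns with the flap.
- flap_hinge (a point): Middle of the flap's hinge line, 60 mm above the bench, at recorder x = -55 mm; the hinge line is parallel to the recorder's y. In the closed position the handle is at +95 mm along the recorder's x and 39 mm above this point.
- bottle: Capped amber bottle, 52 mm diameter, 120 mm high, loose. Not needed. Origin under its centre.
- dome: White dome camera with a black dome, 120 mm diameter, 82 mm high, loose. Not needed. Origin under its centre.
- screwdriver: Screwdriver lying on the bench, about 200 mm long, loose. Not needed.
- pot: Small dark steel pot, 64 mm diameter, 40 mm high, loose. Not needed.
- mouse: Black computer mouse, 100 x 58 x 32 mm, loose. Not needed.
Not all that is in view belongs to the job. Several things look just like the vial: the one meant starts nearest to the robot's base.

How it is judged (in metres and radians):
On the way, in this order (a step that is already met when the one before it is completed fails the run):
1. the swab stands released, tip down, on the floor of the vial (horizontal distance between swab and vial_floor below 0.008 m and z of swab in the frame of vial below 0.024 m and angle between swab's own z axis and vertical below 0.25 rad and contact force between the fingers and swab below 0.1 N), for 0.2 s.
2. the gripper holds the flap open at 50 degrees (value of joint flap between 0.768 and 0.977 rad and contact force between the fingers and flap above 1 N), for 0.3 s.
At the end, for the whole second after the job is handed in: The gripper's fingers hold the flap (more than 1 N of contact) still at 50 degrees, within 6 degrees, with nothing else propping it, and the swab stands released in the vial, tip down, its tip within 8 mm of the vial floor (all of step 2 and velocity of joint flap between -0.1 and 0.1 rad/s and horizontal distance between swab and vial_floor below 0.008 m and z of swab in the frame of vial below 0.024 m and angle between swab's own z axis and vertical below 0.25 rad and contact force between the arm and swab below 0.1 N); the arm keeps its last pose, push and grip.
It fails at once if a loose bystander props or touches the flap (contact force between flap and driver above 0.2 N or contact force between flap and bottle above 0.2 N or contact force between flap and screwdriver above 0.2 N or contact force between flap and swab above 0.2 N or contact force between flap and dome above 0.2 N or contact force between flap and pot above 0.2 N or contact force between flap and mouse above 0.2 N).
It fails at once if another thing on the bench is moved by more than 40 mm (distance of any of driver, bottle, dome, screwdriver, pot, mouse from where it was at the start of the episode above 0.04 m).
It also fails if it takes over 54 s, if anything falls off the work surface, if the arm or the gripper's body presses on something with over 40 N, if the wrist force passes 120 N, or if a joint passes its speed limit or range.

## Robot

A 6-joint arm with a two-finger parallel gripper is mounted at the origin on the work surface. World frame = base frame: x ahead of the robot, y to its left, z up, the work surface at z = 0. Lengths are in m, angles in degrees, forces in N, time in s.
With the tool pointing down it reaches from about 0.375 to 0.9 m from the base axis. Payload 3.1 kg.
Tool frame: the origin (TCP) lies between the finger pads; the fingertips stand 11 mm ahead of it and the grasp point (between the pads) lies 8 mm behind it; z points along the fingers, y is the line along which they close (so a half turn about z gives the same grasp; the last joint's range is limited). The gripper opens to 87 mm and grips with 3 to 60 N. Pads are 19 mm wide; open, the fingers measure 117 mm over their backs; the gripper's body (75 mm by 190 mm) begins 51 mm behind the grasp point.
Start: joints at [-84.54, 30.224, 82.088, -0, 67.689, -10.227], TCP at [0.169, -0.602, 0.201] pointing down, gripper open.
Joint ranges: [-176.69, 176.69], [-43.24, 126.21], [12.49, 139.97], [-82, 262], [0, 151.66], [-163.58, 163.58]. Speed limits (degrees/s): [159.86, 159.86, 180, 180, 180, 180].

## Interface

Orientations are given as a 3x3 rotation matrix whose columns are the frame's x, y, z axes.
In Python, from rig import bot, viewer, workorder, models gives the robot as it stands.
- The arm moves only by the shell command python3 -m jog 'ROWS'. ROWS is JSON, a list of rows, each a list of 7 numbers: the opening, from 0 (shut) to 1 (fully open), then the shift along the tool's x, y, z in m, then the turn, a rotation vector about the tool's x, y, z in degrees. In form: [[claw, x, y, z, ax, ay, az], ...]. A call has 1 to 20 rows; each row is the pose to reach, as a shift and turn from the pose commanded when the call began, along the tool's axes at that moment; what a row does not reach only later rows make up. A row lasts 1/8 s, in which the tool goes at most 62.5 mm and 10.7 degrees, less where a joint would pass 70% of its speed; a pose out of reach is approached as far as the arm can. A call with a gripper value outside its range is refused whole. The fingers move at their own pace and stop on an object; the grip force is fixed at half the most. Time passes only in rows, so rows that repeat a pose let the fingers close. It gives the time, the measured TCP pose, the force, the opening and the grip force at its end, in the units of the state.
- bot.read_state(): the state, without advancing time (a new reading comes with each control period).
- viewer.capture(name): name is "scene" or "top" or "wrist"; returns (picture, depth): 420x560x3 uint8, blue, green, red; 420x560 float32, m along the optical axis (not along the pixel's ray), 0 where there is no reading.
- viewer.camera_info(name): a dict with "fx", "fy", "cx", "cy" (pixels), "dist_coeffs" ([k1, k2, p1, p2, k3] as OpenCV has them; the pictures are not rectified), "world_to_cam" (4x4, takes a point from world to camera coordinates). Camera axes: x right, y down, z forward; pixel columns grow to the right and rows downward; lengths in m; the calibration is good to about 2 mm. A picture is of the moment at which its call begins: read the wrist's pose just before it. camera_info takes no time and is no camera call; for the wrist camera it gives the pose at the moment of the call.
- workorder.hand_in(): hands the job in; it is judged then, once.
Trained networks look in the newest picture that a camera, given by its name, has taken for a name from the list of things; names that differ only in an ending like _2 or _b are one class to them, and where a whole thing is asked for, a point or a joint stands for the part that bears it (a point fixed in the world has none). Each returns a list of dicts, best first, with "p" (0 to 1); they miss things now and then, are a little off and sometimes report something else, mostly with a low value. They report only what shows in the picture. A call takes as long as a camera call. They do not tell look-alikes from the thing itself.
- models.outline_of(camera, thing): "mask" (420x560 bool, what is visible of it).
- models.tip_of(camera, thing): "xyz" ([x, y, z] in m, in world coordinates, good to about 4 mm: a listed point, or the origin of a listed thing).
The state is a dict: "time_s": time; "joint_positions": joint angles; "qvel": joint speeds; "tau": joint torques, N m; "position": TCP position; "tcp_rot": TCP orientation; "force": force on the tool from outside, world axes, zero at the start; "moment": the same for the moment, N m; "opening": opening from 0.0 (shut) to 1.0 (fully open); "grasp_force": force on a finger pad.
Only numpy, scipy, OpenCV 4.12 (cv2) and the standard library are available. Lean on these libraries where they do the work, as an engineer would, in place of code of your own. Each camera call takes 0.05 s, during which the arm holds its last target. There are 200 camera calls.

## Working session

There is one attempt and no reset: what is moved stays moved. The work goes in short steps, Python scripts to look and compute and a shell command to move; the robot and the scene stay as the last step left them, time stands still between calls to the robot, and variables do not carry over. Pictures are saved under pics/ and viewed, at most 10 in all, crops included, and the job is handed in when it is done.

```bash
ls; mkdir -p pics
python3 - <<'E'
from rig import bot,viewer,models
import cv2,numpy as np
s=bot.read_state(); print(s['time_s'],s['position'],np.round(s['tcp_rot'],3).tolist(),s['opening'])
ims=[]
for c in ['scene','top']:
    im,d=viewer.capture(c); cv2.imwrite(f'pics/{c}0.png',im)
    for t in ['swab','block','vial','vial_mouth','vial_floor','recorder','flap_handle','flap_hinge','driver','bottle','dome','pot','mouse']:
        print(c,t,[(round(r['p'],2),np.round(r['xyz'],3).tolist()) for r in models.tip_of(c,t)][:5])
E
```

```text
pics
0.0 [ 0.16895041 -0.60089645  0.20005401] [[0.963, 0.27, -0.0], [0.27, -0.963, 0.002], [0.0, -0.002, -1.0]] 1.0021105995968467
scene swab [(0.21, [0.55, -0.324, 0.08])]
scene block [(0.67, [0.509, -0.099, -0.005])]
scene vial [(0.85, [0.705, -0.46, 0.003]), (0.83, [0.553, -0.324, 0.0]), (0.65, [0.683, -0.358, 0.002]), (0.56, [0.671, -0.245, -0.004])]
scene vial_mouth [(0.97, [0.681, -0.361, 0.075]), (0.75, [0.699, -0.456, 0.076]), (0.75, [0.314, -0.286, 0.0]), (0.52, [0.674, -0.244, 0.076])]
scene vial_floor [(0.85, [0.546, -0.323, 0.017]), (0.81, [0.676, -0.36, 0.021]), (0.71, [0.674, -0.246, 0.018]), (0.7, [0.706, -0.459, 0.017])]
scene recorder [(0.88, [0.584, 0.225, 0.002])]
scene flap_handle [(0.78, [0.627, 0.233, 0.104])]
scene flap_hinge [(0.87, [0.532, 0.207, 0.063]), (0.18, [0.625, 0.232, 0.102])]
scene driver []
scene bottle [(0.65, [0.702, -0.15, 0.0])]
scene dome [(0.55, [0.568, -0.471, 0.002]), (0.53, [0.551, -0.327, 0.0])]
scene pot [(0.62, [0.784, -0.025, 0.0])]
scene mouse [(0.73, [0.797, 0.148, -0.002])]
top swab [(0.36, [0.483, -0.112, 0.001])]
top block [(0.63
[... 227 characters left out ...]
 -0.458, 0.078]), (0.83, [0.68, -0.36, 0.073]), (0.83, [0.681, -0.242, 0.074]), (0.69, [0.547, -0.324, 0.072]), (0.56, [0.512, -0.101, -0.0])]
top vial_floor [(0.83, [0.701, -0.458, 0.015]), (0.68, [0.669, -0.244, 0.019]), (0.66, [0.552, -0.322, 0.012]), (0.59, [0.68, -0.359, 0.017])]
top recorder [(0.56, [0.589, 0.22, -0.001])]
top flap_handle [(0.67, [0.622, 0.235, 0.097])]
top flap_hinge [(0.79, [0.533, 0.208, 0.062])]
top driver [(0.45, [0.532, -0.091, 0.011])]
top bottle [(0.83, [0.706, -0.152, 0.0])]
top dome [(0.59, [0.565, -0.47, 0.003])]
top pot [(0.67, [0.785, -0.022, 0.003])]
top mouse [(0.56, [0.799, 0.151, -0.002]), (0.51, [0.552, -0.321, 0.016]), (0.41, [0.511, -0.102, 0.004])]
```

View pics/scene0.png

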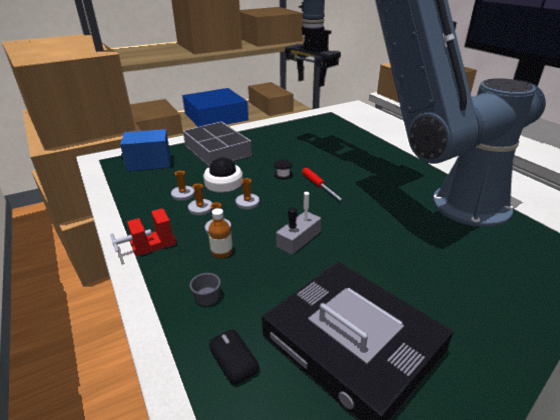

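View pics/top0.png

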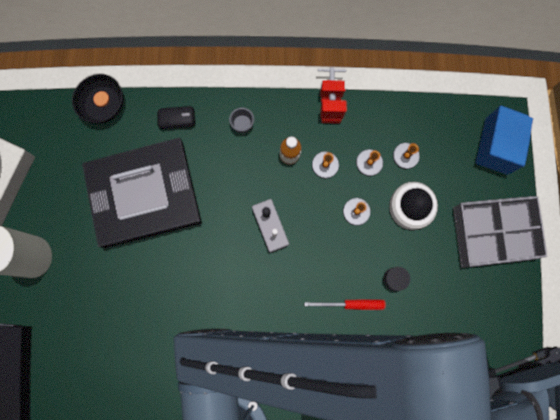

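The four vial look-alikes are at scene (182,180), (199,195), (247,195) and (213,225), which are top (407,155), (370,160), (357,208) and (326,163). Top (357,208), about (0.55,-0.32) at 0.64 m from the base, is nearest and so the one meant. The swab is in the block hole nearer the robot, top (274,233). The driver is at (266,212).

```bash
cat > h.py <<'E'
from rig import bot,viewer,models
import numpy as np, cv2
from scipy.spatial.transform import Rotation as R
def rows(pos,rot=None):
    "shift and rotvec (tool axes) from the measured pose"
    s=bot.read_state(); T=np.array(s['tcp_rot']); p=np.array(s['position'])
    print('t',s['time_s'],'p',np.round(p,4),'shift',np.round(T.T@(np.array(pos)-p),4),
      'turn',np.round(R.from_matrix(T.T@(rot if rot is not None else T)).as_rotvec(degrees=True),2))
def down(yaw_y): # tool z down, y axis at yaw_y deg
    a=np.radians(yaw_y); y=np.array([np.cos(a),np.sin(a),0]); z=np.array([0,0,-1.]); return np.c_[np.cross(y,z),y,z]
def ray(cam,uv,ci=None):
    c=ci or viewer.camera_info(cam); K=np.array([[c['fx'],0,c['cx']],[0,c['fy'],c['cy']],[0,0,1]])
    n=cv2.undistortPoints(np.array([[uv]],float),K,np.array(c['dist_coeffs']))[0,0]
    W=np.linalg.inv(np.array(c['world_to_cam'])); return W[:3,3],W[:3,:3]@np.r_[n,1]
def onz(cam,uv,z,ci=None):
    o,d=ray(cam,uv,ci); return o+d*(z-o[2])/d[2]
def tri(rs):
    A=0;b=0
    for o,d in rs:
        d=d/np.linalg.norm(d);P=np.eye(3)-np.outer(d,d);A=A+P;b=b+P@o
    return np.linalg.solve(A,b)
def proj(cam,p,ci=None):
    c=ci or viewer.camera_info(cam); K=np.array([[c['fx'],0,c['cx']],[0,c['fy'],c['cy']],[0,0,1]]); M=np.array(c['world_to_cam'])
    return cv2.projectPoints(np.array([p],float),cv2.Rodrigues(M[:3,:3])[0],M[:3,3],K,np.array(c['dist_coeffs']))[0][0,0]
E
python3 - <<'E'
from h import *
c=viewer.camera_info('wrist'); W=np.linalg.inv(np.array(c['world_to_cam'])); s=bot.read_state()
T=np.array(s['tcp_rot']); print('cam in tool',np.round(T.T@(W[:3,3]-s['position']),3),np.round(T.T@W[:3,:3],2).tolist(),c['fx'])
im=cv2.imread('pics/top0.png'); c=im[180:260,230:390]; cv2.imwrite('pics/top_crop.png',cv2.resize(c,None,fx=5,fy=5,interpolation=cv2.INTER_CUBIC))
rows([0.42,-0.13,0.26],down(-67)); rows([0.45,-0.31,0.26],down(-67))
E
```

```text
cam in tool [ 0.069 -0.001 -0.185] [[0.0, -0.97, -0.25], [1.0, 0.0, -0.0], [0.0, -0.25, 0.97]] 305.8732588702687
t 1.4 p [ 0.169  -0.6017  0.2011] shift [ 0.3692 -0.3863 -0.0589] turn [-0.    0.   -7.31]
t 1.4 p [ 0.169  -0.6017  0.2011] shift [ 0.3494 -0.2048 -0.0589] turn [-0.    0.   -7.31]
```

View pics/top_crop.png

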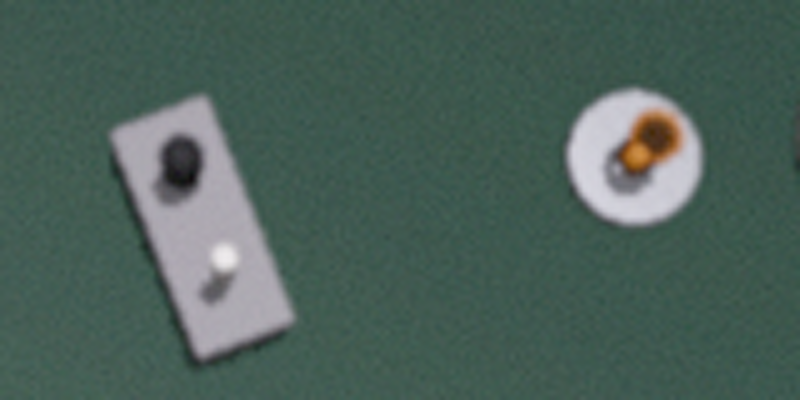

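The crop shows a white swab end at crop (225,257) and a black driver at (182,160), with the vial mouth at (655,135), in the vial that is nearest the robot. This is the one meant. I'm moving the wrist camera over the vial first.

```bash
python3 -c "
from h import *
rows([0.48,-0.32,0.26],down(-67))"
```

```text
t 1.4 p [ 0.169  -0.6017  0.2011] shift [ 0.3756 -0.1871 -0.0589] turn [-0.    0.   -7.31]
```

```bash
python3 -m jog '[[1,0.05,-0.025,-0.0589,0,0,0],[1,0.1,-0.05,-0.0589,0,0,-7.3],[1,0.155,-0.075,-0.0589,0,0,-7.3],[1,0.21,-0.1,-0.0589,0,0,-7.3],[1,0.265,-0.13,-0.0589,0,0,-7.3],[1,0.32,-0.158,-0.0589,0,0,-7.3],[1,0.375,-0.187,-0.0589,0,0,-7.3],[1,0.3756,-0.187,-0.0589,0,0,-7.3],[1,0.3756,-0.187,-0.0589,0,0,-7.3]]'
python3 - <<'E'
from h import *
c=viewer.camera_info('wrist'); im,d=viewer.capture('wrist'); cv2.imwrite('pics/w1.png',im); np.save('pics/w1c.npy',c,allow_pickle=True)
for t in ['vial_mouth','vial_floor','vial']:
    print(t,[(round(r['p'],2),np.round(r['xyz'],4).tolist()) for r in models.tip_of('wrist',t)][:5])
print(proj('wrist',[.549,-.322,.075]))
rows([0.42,-0.14,0.28],down(-67))
E
```

```text
time_s: 2.52
position: [0.48, -0.32, 0.2599]
tcp_rot: [[0.92, 0.392, -0.001], [0.392, -0.92, -0.001], [-0.001, 0.0, -1.0]]
force: [-0.0, -0.8, 1.7]
opening: 0.998
grasp_force: 0.0
vial_mouth [(0.74, [0.5553, -0.3272, 0.0738]), (0.62, [0.6994, -0.4566, 0.0728])]
vial_floor [(0.98, [0.5502, -0.3248, 0.0162]), (0.81, [0.702, -0.4619, 0.0162]), (0.74, [0.6823, -0.3579, 0.0183]), (0.65, [0.6759, -0.2482, 0.016]), (0.17, [0.553, -0.327, 0.0746])]
vial [(0.96, [0.5513, -0.318, -0.0027]), (0.94, [0.7052, -0.4617, -0.0024]), (0.9, [0.6737, -0.2409, -0.0007]), (0.38, [0.4861, -0.1145, 0.0011])]
[305.5752904  130.94999052]
t 2.725 p [ 0.479  -0.3214  0.2599] shift [ 0.0161 -0.1901 -0.0201] turn [-0.    0.02 -0.15]
```

View pics/w1.png

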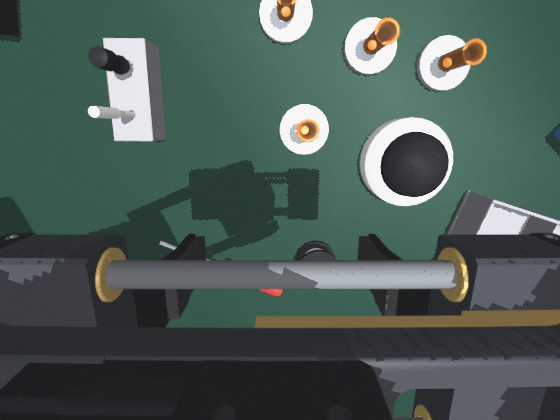

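The wrist picture shows the target vial's foot at (304,129) with its orange lip at (308,130). The swab's top is at about (95,112), entering the block at (127,116), and the driver is at (100,57). Next I measure these more accurately.

```bash
cat > m.py <<'E'
from h import *
import sys
def blob(im,uv,kind,r=30):
    hsv=cv2.cvtColor(im,cv2.COLOR_BGR2HSV); H,S,V=[hsv[...,i].astype(int) for i in range(3)]
    m={'orange':(H<25)&(S>120)&(V>90),'white':(S<60)&(V>150)}[kind]
    m=m.astype(np.uint8); k=np.zeros_like(m); k[max(0,int(uv[1])-r):int(uv[1])+r,max(0,int(uv[0])-r):int(uv[0])+r]=1; m&=k
    n,l,st,ce=cv2.connectedComponentsWithStats(m); i=1+np.argmax(st[1:,4]); 
    return (l==i),st[i],ce[i]
E
python3 - <<'E'
from m import *
w=cv2.imread('pics/w1.png'); c=np.load('pics/w1c.npy',allow_pickle=True).item()
m,st,ce=blob(w,(304,129),'white'); p=np.column_stack(np.nonzero(m)[::-1]); e=cv2.fitEllipse(cv2.convexHull(p.astype(np.int32)))
print('foot',e, onz('wrist',e[0],.012,c), 'diam', np.linalg.norm(onz('wrist',(e[0][0]+e[1][0]/2,e[0][1]),.012,c)-onz('wrist',(e[0][0]-e[1][0]/2,e[0][1]),.012,c)))
m,st,ce=blob(w,(308,130),'orange',15); p=np.column_stack(np.nonzero(m)[::-1]); print('lip',st,ce); e=cv2.fitEllipse(cv2.convexHull(p.astype(np.int32))); lw=e[0]; print(e,onz('wrist',e[0],.075,c))
t=cv2.imread('pics/top0.png'); 
m,st,ce=blob(t,(357,212),'white',20); p=np.column_stack(np.nonzero(m)[::-1]); e=cv2.fitEllipse(cv2.convexHull(p.astype(np.int32))); print('foot top',e,onz('top',e[0],.012))
m,st,ce=blob(t,(361,207),'orange',15); print(st)
lt=(361.2,206.8); print('tri lip',tri([ray('wrist',lw,c),ray('top',lt)]),onz('top',lt,.075))
# swab ends
m,st,ce=blob(t,(275,231),'white',8); print('swab top',st,ce,onz('top',ce,.125))
for im,cam,uv in ((w,'wrist',(100,112)),(cv2.imread('pics/scene0.png'),'scene',(306,200))):
    m,st,ce=blob(im,uv,'white',18); print(cam,st,ce)
cv2.imwrite('pics/a.png',np.hstack([cv2.resize(w[90:150,80:140],None,fx=6,fy=6,interpolation=2),cv2.resize(cv2.imread('pics/scene0.png')[180:240,275:335],None,fx=6,fy=6,interpolation=2)]))
E
```

```text
foot ((303.8142395019531, 128.83746337890625), (49.25301742553711, 50.72831344604492), 19.043466567993164) [ 0.55262827 -0.32189892  0.012     ] diam 0.06762242810752428
lip [297 120  22  22 335] [307.50746269 129.90746269]
((307.3347473144531, 130.165283203125), (21.87152862548828, 22.354331970214844), 16.673828125) [ 0.55158296 -0.32197033  0.075     ]
foot top ((356.4368591308594, 211.1106719970703), (25.6873722076416, 26.497827529907227), 149.7605438232422) [ 0.55133043 -0.32359056  0.012     ]
[354 203  12  11  68]
tri lip [ 0.55082857 -0.32220693  0.08307768] [ 0.55166546 -0.32457912  0.075     ]
swab top [267 223  16  16 221] [274.36651584 230.04524887] [ 0.48567133 -0.11328633  0.125     ]
wrist [ 88  94  30  36 486] [106.65020576 110.40534979]
scene [308 213  11   5  33] [311.60606061 215.6969697 ]
```

View pics/a.png

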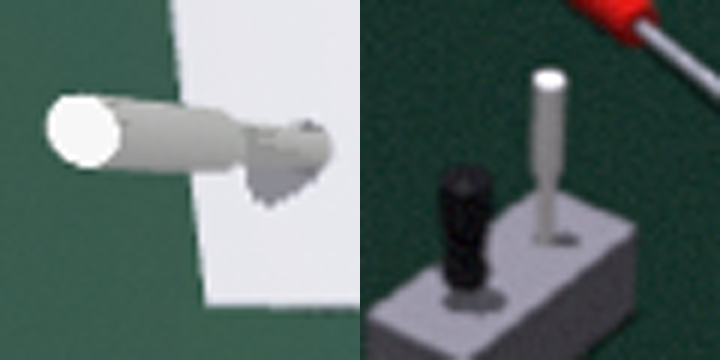

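The crop shows the swab's end face at wrist (93.8,111.7) and scene (306.7,193.3), standing in the hole at wrist about (132,115).

Run:
```python
from m import *
c=np.load('pics/w1c.npy',allow_pickle=True).item()
rs=[ray('wrist',(93.8,111.7),c),ray('scene',(306.7,193.3)),ray('top',(274.6,231.4))]
print(tri(rs),tri(rs[:2]),tri(rs[1:]),tri([rs[0],rs[2]]))
print([onz(a,b,.125,cc)[:2] for a,b,cc in (('wrist',(93.8,111.7),c),('scene',(306.7,193.3),None),('top',(274.6,231.4),None))], onz('wrist',(131.5,114.5),.045,c))
# block edge direction, wrist: corners at z .045
print(onz('wrist',(80+206/6,90+303/6),.045,c)-onz('wrist',(80+172/6,90),.045,c))
rows([0.43,-0.135,0.26],down(-67))
```

```text
[ 0.48266021 -0.11289691  0.12486225] [ 0.4828445  -0.11208431  0.12489797] [ 0.48212045 -0.11350334  0.12427078] [ 0.4829961  -0.11351369  0.12631421]
[array([ 0.48334553, -0.11240142]), array([ 0.48233046, -0.11202561]), array([ 0.48253841, -0.11386256])] [ 0.48344091 -0.11269652  0.045     ]
[-0.05688168 -0.02308746  0.        ]
t 2.725 p [ 0.479  -0.3214  0.2599] shift [ 2.720e-02 -1.908e-01 -1.000e-04] turn [-0.    0.02 -0.15]
```

```bash
python3 -c "
from h import *
rows([0.483,-0.1128,0.18],down(-67.5)); rows([0.483,-0.1128,0.095],down(-67.5))"
```

```text
t 2.725 p [ 0.479  -0.3214  0.2599] shift [ 0.0847 -0.1907  0.0799] turn [-0.    0.02  0.35]
t 2.725 p [ 0.479  -0.3214  0.2599] shift [ 0.0848 -0.1907  0.1649] turn [-0.    0.02  0.35]
```

```bash
python3 -m jog '[[1,0.025,-0.057,0,0,0,0],[1,0.05,-0.114,0,0,0,0],[1,0.075,-0.17,0,0,0,0],[1,0.084,-0.1895,0.02,0,0,0],[1,0.084,-0.1895,0.06,0,0,0],[1,0.084,-0.1895,0.06,0,0,0]]'
python3 - <<'E'
from m import *
s=bot.read_state(); c=viewer.camera_info('wrist'); im,d=viewer.capture('wrist'); cv2.imwrite('pics/w2.png',im)
m,st,ce=blob(im,proj('wrist',[.483,-.1128,.125]),'white',20)
print(proj('wrist',[.483,-.1128,.125]),st,ce,onz('wrist',ce,.125,c))
a=im[200:420,180:380]; cv2.imwrite('pics/w2c.png',cv2.resize(a,None,fx=2.5,fy=2.5))
E
```

```text
time_s: 3.48
position: [0.4809, -0.1125, 0.198]
tcp_rot: [[0.921, 0.389, -0.006], [0.389, -0.921, 0.003], [-0.004, -0.005, -1.0]]
force: [0.4, -0.6, 1.0]
opening: 1.0
grasp_force: 0.0
[281.89901877 207.32186272] [ 262  187   39   29 1093] [281.14455627 200.90576395] [ 0.48653268 -0.10875026  0.125     ]
```

View pics/w2.png

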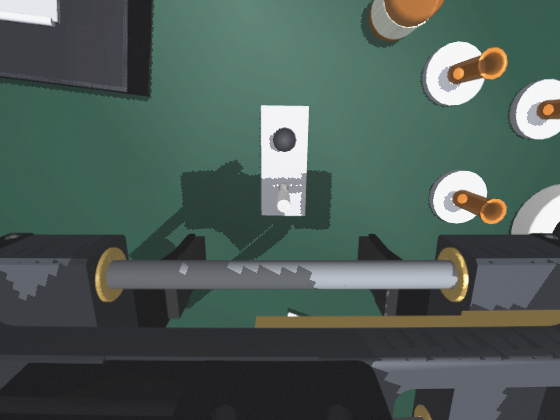

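The swab's end is at (284,205) between the fingers, 2 px from the predicted position, and the vial's lip is at (493,210). I refine the position from this nearer view.

Run:
```python
from m import *
s=bot.read_state(); print(s['position'],s['tcp_rot'][2])
c=viewer.camera_info('wrist'); im,d=viewer.capture('wrist')
g=im[195:218,272:298]; v=cv2.cvtColor(g,cv2.COLOR_BGR2HSV)[...,2]
m=(v>235)&(np.arange(195,218)[:,None]>197); n,l,st,ce=cv2.connectedComponentsWithStats(m.astype(np.uint8)); print(st[:,:],ce+[272,195])
for uv in [(284,205)]+[tuple(x+[272,195]) for x in ce[1:]]: print(uv,onz('wrist',uv,.125,c))
m,st,ce=blob(im,(493,210),'orange',14); print('lip',st)
print(onz('wrist',(492.8,210.5),.075,c), proj('wrist',[.5517,-.3222,.075]))
```

```text
[ 0.48255457 -0.11342681  0.19953071] [-0.0017349  -0.00184174 -0.9999968 ]
[[  0   0  26  23 294]
 [  4   3  22  18 304]] [[280.83333333 204.96598639]
 [288.04605263 207.        ]]
(284, 205) [ 0.4856526  -0.11367383  0.125     ]
(np.float64(288.04605263157896), np.float64(207.0)) [ 0.48536773 -0.11764775  0.125     ]
lip [479 198  24  26 522]
[ 0.55442101 -0.32486255  0.075     ] [487.08023337 212.39987728]
```

```bash
python3 -m jog '[[1,0.001,0,0.05,0,0,0],[1,0.001,0,0.09,0,0,0],[1,0.001,0,0.105,0,0,0],[1,0.001,0,0.105,0,0,0],[0,0.001,0,0.105,0,0,0],[0,0.001,0,0.105,0,0,0],[0,0.001,0,0.105,0,0,0],[0,0.001,0,0.105,0,0,0],[0,0.001,0,0.105,0,0,0],[0,0.001,0,0.105,0,0,0],[0,0.001,0,0.105,0,0,0],[0,0.001,0,0.105,0,0,0]]'
```

```text
time_s: 5.08
position: [0.4843, -0.1124, 0.0949]
tcp_rot: [[0.921, 0.391, -0.0], [0.391, -0.921, 0.0], [-0.0, -0.0, -1.0]]
force: [-0.3, 0.5, -0.6]
opening: 0.171
grasp_force: 0.0
```

```bash
python3 -m jog '[[0,0,0,0,0,0,0],[0,0,0,0,0,0,0],[0,0,0,0,0,0,0],[0,0,0,-0.02,0,0,0],[0,0,0,-0.05,0,0,0],[0,0,0,-0.09,0,0,0],[0,0,0,-0.105,0,0,0],[0,0,0,-0.105,0,0,0],[0,0,0,-0.105,0,0,0]]'
python3 - <<'E'
from m import *
s=bot.read_state(); print(s['position'],s['grasp_force'])
c=viewer.camera_info('wrist'); im,d=viewer.capture('wrist'); cv2.imwrite('pics/w3.png',im)
sc,_=viewer.capture('scene'); cv2.imwrite('pics/s3.png',sc)
g=sc[110:260,180:340]
cv2.imwrite('pics/w3v.png',np.hstack([im[170:345,190:370],cv2.resize(g,(187,175))]).repeat(2,0).repeat(2,1))
E
```

```text
time_s: 6.2
position: [0.4836, -0.1121, 0.1992]
tcp_rot: [[0.921, 0.39, -0.002], [0.39, -0.921, 0.001], [-0.001, -0.001, -1.0]]
force: [-0.1, 0.4, -0.2]
opening: 0.116
grasp_force: 30.0
[ 0.48359179 -0.11212045  0.19915725] 30.002440810203552
```

View pics/w3v.png

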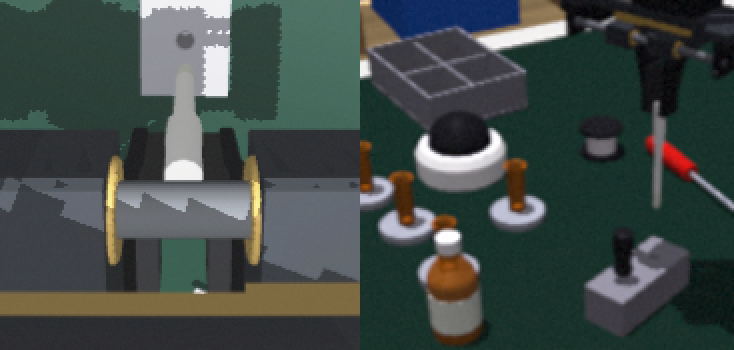

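The swab hangs upright in the fingers and is clear of the block, with its hole empty at crop (185,40). I carry it over the vial and check the relative position there.

```bash
python3 -m jog '[[0,-0.003,0.04,0,0,0,0],[0,-0.007,0.085,0,0,0,0],[0,-0.011,0.13,0,0,0,0],[0,-0.015,0.175,0,0,0,0],[0,-0.018,0.21,0,0,0,0],[0,-0.019,0.2205,0,0,0,0],[0,-0.019,0.2205,0,0,0,0],[0,-0.019,0.2205,0,0,0,0],[0,-0.019,0.2205,0,0,0,0]]'
python3 - <<'E'
from m import *
s=bot.read_state(); print(s['position'],s['grasp_force'])
c=viewer.camera_info('wrist'); im,d=viewer.capture('wrist'); cv2.imwrite('pics/w4.png',im)
sc,_=viewer.capture('scene'); tp,_=viewer.capture('top')
u,v=proj('scene',[.5525,-.323,.09]).astype(int); print(u,v)
g=cv2.resize(sc[v-35:v+25,u-30:u+30],(420,420),interpolation=2)
a=cv2.resize(im[140:200,245:305],(360,420)[::-1] and (380,420),interpolation=2)
cv2.imwrite('pics/w4v.png',np.hstack([cv2.resize(im[145:205,250:305],(385,420),interpolation=2),g]))
print('pred lip wrist',proj('wrist',[.5525,-.323,.075],c),'scene',proj('scene',[.5525,-.323,.075]),'tip',proj('wrist',[*s['position'][:2],.109],c),proj('scene',[*s['position'][:2],.109]))
E
```

```text
time_s: 7.42
position: [0.5527, -0.3214, 0.2001]
tcp_rot: [[0.92, 0.392, -0.0], [0.392, -0.92, 0.001], [-0.0, -0.001, -1.0]]
force: [0.4, 0.2, 1.0]
opening: 0.118
grasp_force: 30.0
[ 0.55269045 -0.32136863  0.20006032] 30.001241862773895
245 176
pred lip wrist [283.54068879 196.30669472] scene [245.541767   180.88824696] tip [282.2307622 203.5605522] [245.05621155 170.41790117]
```

View pics/w4v.png

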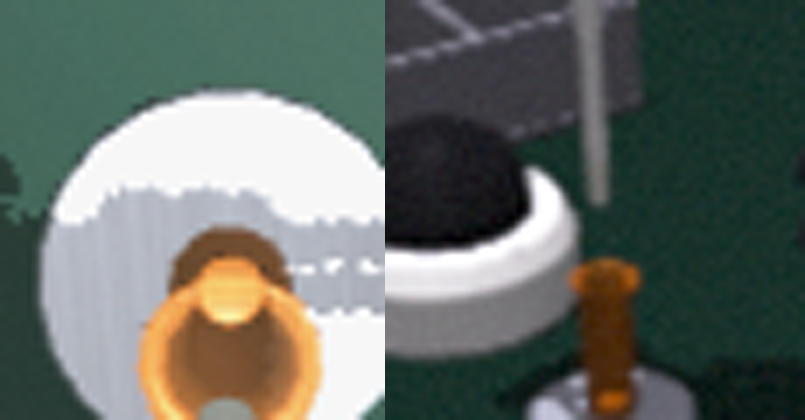

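The wrist crop shows the lip centred at about wrist (283,195.4) and the swab tip's near edge at about (282.4,201.7). In the scene crop the tip is above the vial. I work out the residual offset along the tool's x axis.

Run:
```python
from m import *
s=bot.read_state(); p=np.array(s['position']); X=np.array(s['tcp_rot'])[:,0]; Y=np.array(s['tcp_rot'])[:,1]
lip=onz('wrist',(283,195.4),.075); tip=onz('wrist',(282.4,201.7),.109)-.004*X
print(p,lip,tip,'tool x,y to go',(lip-tip)@X,(lip-tip)@Y,'tcp',(lip-p)@X,(lip-p)@Y)
im=cv2.imread('pics/w4.png'); print(im[186:212,282].tolist()); print(im[206,272:294].tolist())
print(im[195,262:302,0].tolist())
```

```text
[ 0.5529694  -0.32210172  0.20025899] [ 0.55346698 -0.32292979  0.075     ] [ 0.55098599 -0.32318348  0.10899958] tool x,y to go 0.0023788802946131055 0.0007340833368865534 tcp 0.00012082054777565098 0.0009446603975306115
[[105, 198, 247], [114, 206, 247], [121, 205, 246], [150, 227, 247], [165, 236, 247], [73, 127, 195], [49, 84, 122], [48, 81, 120], [49, 82, 121], [52, 84, 121], [53, 84, 123], [53, 84, 126], [51, 84, 125], [52, 84, 126], [54, 87, 127], [72, 100, 136], [143, 152, 149], [146, 154, 149], [147, 155, 151], [150, 156, 154], [163, 163, 164], [162, 163, 163], [163, 164, 164], [163, 164, 163], [164, 164, 165], [162, 163, 163]]
[[187, 179, 175], [177, 176, 184], [122, 168, 222], [94, 176, 243], [143, 224, 247], [161, 229, 247], [143, 150, 149], [150, 156, 153], [155, 160, 158], [163, 165, 164], [163, 163, 164], [161, 163, 161], [152, 157, 153], [146, 151, 149], [134, 154, 177], [110, 191, 245], [140, 220, 247], [114, 201, 246], [95, 179, 244], [143, 195, 243], [243, 244, 246], [247, 247, 247]]
[190, 191, 188, 192, 194, 193, 190, 177, 105, 96, 91, 75, 59, 56, 52, 49, 50, 54, 53, 51, 52, 50, 49, 48, 49, 49, 58, 62, 65, 68, 80, 93, 98, 154, 245, 247, 247, 247, 247, 247]
```

```bash
python3 -m jog '[[0,0.002,0.0005,0,0,0,0],[0,0.002,0.0005,0.025,0,0,0],[0,0.002,0.0005,0.04,0,0,0],[0,0.002,0.0005,0.05,0,0,0],[0,0.002,0.0005,0.06,0,0,0],[0,0.002,0.0005,0.06,0,0,0],[0,0.002,0.0005,0.06,0,0,0]]'
```

```text
time_s: 8.45
position: [0.5553, -0.3228, 0.1404]
tcp_rot: [[0.921, 0.391, 0.001], [0.391, -0.921, -0.001], [0.0, 0.001, -1.0]]
force: [0.5, 0.6, -0.3]
opening: 0.119
grasp_force: 30.0
```

Its tip is 26 mm below the lip with no force, so it is in the bore. I continue to the floor.

```bash
python3 -m jog '[[0,0,0,0.012,0,0,0],[0,0,0,0.022,0,0,0],[0,0,0,0.029,0,0,0],[0,0,0,0.032,0,0,0],[0,0,0,0.032,0,0,0],[0,0,0,0.032,0,0,0]]'
```

```text
time_s: 9.2
position: [0.5552, -0.3227, 0.1082]
tcp_rot: [[0.921, 0.391, 0.0], [0.391, -0.921, -0.0], [0.0, 0.001, -1.0]]
force: [-0.3, 0.1, -0.5]
opening: 0.12
grasp_force: 30.0
```

```bash
python3 -m jog '[[0,0,0,0.001,0,0,0],[0,0,0,0.001,0,0,0],[0.5,0,0,0.001,0,0,0],[0.5,0,0,0.001,0,0,0],[0.5,0,0,0.001,0,0,0],[0.5,0,0,0.001,0,0,0],[0.7,0,0,0.001,0,0,0],[0.7,0,0,0.001,0,0,0],[0.7,0,0,0.001,0,0,0],[1,0,0,-0.05,0,0,0],[1,0,0,-0.1,0,0,0],[1,0,0,-0.15,0,0,0],[1,0,0,-0.16,0,0,0],[1,0,0,-0.16,0,0,0]]'
python3 - <<'E'
from m import *
c=viewer.camera_info('wrist'); im,_=viewer.capture('wrist'); sc,_=viewer.capture('scene'); cv2.imwrite('pics/s5.png',sc)
for cam in ('wrist','scene'): print([(round(r['p'],2),np.round(r['xyz'],3)) for r in models.tip_of(cam,'swab')])
u,v=proj('scene',[.5525,-.323,.09]).astype(int)
cv2.imwrite('pics/v5.png',np.hstack([cv2.resize(im[130:290,220:380],(400,400),interpolation=2),cv2.resize(sc[v-35:v+25,u-30:u+30],(400,400),interpolation=2)]))
tp,_=viewer.capture('top')
for cam in ('scene','top'):
  for t in ('flap_handle','flap_hinge','recorder'): print(cam,t,[(round(r['p'],2),np.round(r['xyz'],4).tolist()) for r in models.tip_of(cam,t)])
E
```

```text
time_s: 10.95
position: [0.5549, -0.3225, 0.2683]
tcp_rot: [[0.921, 0.391, 0.001], [0.391, -0.921, -0.001], [0.0, 0.001, -1.0]]
force: [0.6, 0.6, 0.0]
opening: 0.995
grasp_force: 0.0
[(0.63, array([ 0.555, -0.325,  0.014]))]
[(0.39, array([ 0.798,  0.146, -0.005]))]
scene flap_handle [(0.62, [0.6267, 0.2321, 0.103])]
scene flap_hinge [(0.58, [0.5336, 0.2114, 0.0604]), (0.38, [0.5837, 0.224, 0.0035])]
scene recorder [(0.65, [0.5834, 0.2269, 0.0052]), (0.4, [0.5327, 0.209, 0.0603]), (0.4, [0.3131, -0.2882, 0.0036])]
top flap_handle [(0.93, [0.6226, 0.2317, 0.0999])]
top flap_hinge [(0.74, [0.5337, 0.2107, 0.0644])]
top recorder [(0.66, [0.5886, 0.2224, 0.0035])]
```

View pics/v5.png

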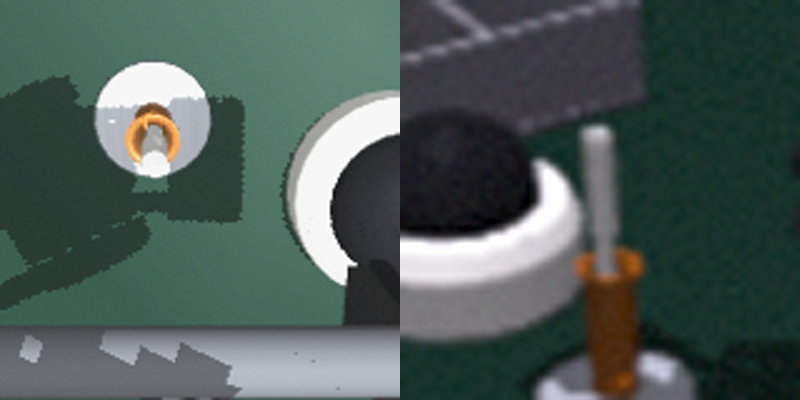

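The swab stands upright in the vial, its grip end at crop (596,130) in the scene half, and the fingers are clear of it. The network puts its tip at (0.555,-0.325,0.014). Now the flap: I move the wrist camera above the handle with the tool's y along the recorder's x.

```bash
python3 -m jog '[[1,0.027,-0.042,0,0,0,-8],[1,0.054,-0.085,0,0,0,-16],[1,0.081,-0.127,0,0,0,-24],[1,0.108,-0.17,0,0,0,-32],[1,0.136,-0.212,0,0,0,-40],[1,0.163,-0.255,0,0,0,-48],[1,0.19,-0.297,0,0,0,-56],[1,0.218,-0.34,0,0,0,-64],[1,0.245,-0.383,0,0,0,-72],[1,0.272,-0.4255,0,0,0,-81],[1,0.272,-0.4255,0,0,0,-81],[1,0.272,-0.4255,0,0,0,-81],[1,0.272,-0.4255,0,0,0,-81]]'
python3 - <<'E'
from m import *
s=bot.read_state(); print(s['position'],s['joint_positions'])
c=viewer.camera_info('wrist'); im,d=viewer.capture('wrist'); cv2.imwrite('pics/w6.png',im); np.save('pics/w6c.npy',c,allow_pickle=True); np.save('pics/w6d.npy',d)
for t in ('flap_handle','flap_hinge','recorder'): print(t,[(round(r['p'],2),np.round(r['xyz'],4).tolist()) for r in models.tip_of('wrist',t)])
print(proj('wrist',[.6247,.2327,.099]))
E
```

```text
time_s: 13.12
position: [0.6392, 0.174, 0.268]
tcp_rot: [[-0.24, 0.971, -0.0], [0.971, 0.24, -0.0], [-0.0, -0.0, -1.0]]
force: [-0.0, -0.2, -0.3]
opening: 1.003
grasp_force: 0.0
[0.63917042 0.17403352 0.26797965] [ 5.59539699e+00  2.97704159e+01  7.16904711e+01 -2.08661043e-02
  7.85534246e+01 -8.27098651e+00]
flap_handle [(0.56, [0.6251, 0.2331, 0.0997])]
flap_hinge [(0.98, [0.5355, 0.2161, 0.0595])]
recorder [(0.76, [0.5851, 0.2231, 0.0017])]
[280.9083439  135.24701322]
```

View pics/w6.png

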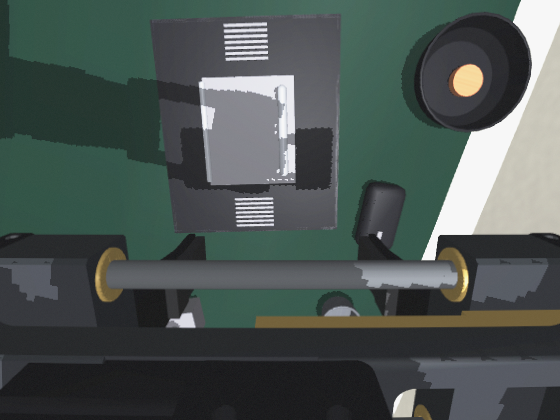

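The bar runs from (282,86) to (284,176), with its middle at about (283,131). The recorder's top right-hand edge runs from (340,15) to (337,231). I compute the bar's line, its height by triangulation, and the arc geometry.

Run:
```python
from m import *
c=np.load('pics/w6c.npy',allow_pickle=True).item()
im=cv2.imread('pics/w6.png')
a,b=[onz('wrist',q,.099,c) for q in((282,86),(284,176))]; print(a,b,'len',np.linalg.norm(a-b),'mid',(a+b)/2,'dir',np.degrees(np.arctan2(*(a-b)[1::-1]))-90)
a2,b2=[onz('wrist',q,.06,c) for q in((340,15),(337,231))];print('edge',np.linalg.norm(a2-b2),np.degrees(np.arctan2(*(a2-b2)[1::-1]))-90)
o1=viewer.capture('top'); mt=models.outline_of('top','flap_handle'); print([r['p'] for r in mt],[r['mask'].sum() for r in mt])
# top pic bar ends from first picture
t=cv2.imread('pics/top0.png')
for e in ((117,181.5),(154,172.5)): print('top end',onz('top',e,.099))
sc=[(321,315),(365,343)]
print('tri mid',tri([ray('wrist',(283,131),c),ray('top',(135.5,177))]),tri([ray('wrist',(283,131),c),ray('top',(135.5,177)),ray('scene',(343,328))]))
```

```text
[0.61315988 0.2834255  0.099     ] [0.63912073 0.18826589 0.099     ] len 0.09863729805914913 mid [0.6261403 0.2358457 0.099    ] dir 15.25973227030596
edge 0.261936027698439 15.664867231306403
[0.88] [np.int64(1816)]
top end [0.60098805 0.26947142 0.099     ]
top end [0.62422877 0.17906332 0.099     ]
tri mid [0.62537351 0.23740671 0.04670162] [0.62140909 0.23384394 0.07400973]
```

```bash
python3 - <<'E'
from m import *
c=np.load('pics/w6c.npy',allow_pickle=True).item(); d=np.load('pics/w6d.npy')
for v in (110,131,150):
    for u in (281,283,285):
        o,r=ray('wrist',(u,v),c); print(u,v,(o+r*d[v,u]).round(4))
E
python3 -m jog '[[1,0.03,0,0,0,0,-1.5],[1,0.0616,0.001,0,0,0,-1.5],[1,0.0616,0.001,0.05,0,0,-1.5],[1,0.0616,0.001,0.1,0,0,-1.5],[1,0.0616,0.001,0.12,0,0,-1.5],[1,0.0616,0.001,0.12,0,0,-1.5]]'
```

```text
281 110 [0.6181 0.2587 0.1032]
283 110 [0.6203 0.2592 0.1038]
285 110 [0.6224 0.2597 0.1048]
281 131 [0.6235 0.237  0.1037]
283 131 [0.6256 0.2376 0.1059]
285 131 [0.6278 0.2381 0.1022]
281 150 [0.6285 0.2169 0.1051]
283 150 [0.6306 0.2174 0.1049]
285 150 [0.6328 0.218  0.1058]
time_s: 14.18
position: [0.6238, 0.2349, 0.1458]
tcp_rot: [[-0.267, 0.964, -0.005], [0.964, 0.267, -0.001], [0.0, -0.005, -1.0]]
force: [0.2, 0.4, 1.3]
opening: 0.999
grasp_force: 0.0
```

```bash
python3 -m jog '[[1,0,0.001,0.03,0,0,0],[1,0,0.001,0.057,0,0,0],[1,0,0.001,0.057,0,0,0],[0,0,0.001,0.057,0,0,0],[0,0,0.001,0.057,0,0,0],[0,0,0.001,0.057,0,0,0],[0,0,0.001,0.057,0,0,0],[0,0,0.001,0.057,0,0,0],[0,0,0.001,0.057,0,0,0],[0,0,0.001,0.057,0,0,0],[0,0,0.001,0.057,0,0,0],[0,0,0.001,0.057,0,0,0],[0,0,0.001,0.057,0,0,0],[0,0,0.001,0.057,0,0,0],[0,0,0.001,0.057,0,0,0]]'
python3 - <<'E'
from h import *
s=bot.read_state(); p=np.array(s['position']); T=np.array(s['tcp_rot']); print(s['force'],s['grasp_force'],s['joint_positions'].round(1))
# arc in tool axes: grasp point g = TCP - 8mm z ; y=recorder x, -z up; bar rel. hinge (95,39)
for th in (5,10,15,20,25,30,35,40,45,50):
    t=np.radians(th); k=np.radians(th*0.8)
    dx=95*np.cos(t)-39*np.sin(t)-95; dz=95*np.sin(t)+39*np.cos(t)-39
    # tool tilt: rotation about tool x by -0.8*th; tcp offset 8mm along tool z
    oy=8*np.sin(k); oz=8*np.cos(k)-8
    print(th,'y',round((dx+oy)/1e3,4),'z',round((-dz+oz)/1e3,4),'ax',-0.8*th)
E
```

```text
time_s: 16.05
position: [0.6262, 0.2357, 0.0909]
tcp_rot: [[-0.267, 0.964, -0.0], [0.964, 0.267, 0.0], [0.0, -0.0, -1.0]]
force: [-0.7, -0.8, -0.7]
opening: 0.01
grasp_force: 0.0
[-0.65620455 -0.75179644 -0.66513446] 0.0 [11.1 40.8 80.5  0.  58.7 -4.4]
5 y -0.0032 z -0.0082 ax -4.0
10 y -0.0071 z -0.016 ax -8.0
15 y -0.0117 z -0.0234 ax -12.0
20 y -0.0169 z -0.0304 ax -16.0
25 y -0.0226 z -0.037 ax -20.0
30 y -0.029 z -0.043 ax -24.0
35 y -0.0358 z -0.0484 ax -28.0
40 y -0.0431 z -0.0532 ax -32.0
45 y -0.0507 z -0.0573 ax -36.0
50 y -0.0587 z -0.0607 ax -40.0
```

The fingers closed on nothing, with the opening at 0.01 and no grip force. I check numerically where the bar is now.

Run:
```python
from h import *
for cam in ('scene','top','wrist'):
    c=viewer.camera_info(cam); im,d=viewer.capture(cam); cv2.imwrite(f'pics/{cam}7.png',im); np.save(f'pics/{cam}7d.npy',d)
    for t in ('flap_handle','flap_hinge'): print(cam,t,[(round(r['p'],2),np.round(r['xyz'],4).tolist()) for r in models.tip_of(cam,t)])
    for o in models.outline_of(cam,'flap_handle')[:1]:
        m=o['mask']; v,u=np.nonzero(m&(d>0)); W=np.linalg.inv(np.array(c['world_to_cam']))
        P=np.array([ (lambda o_r:o_r[0]+o_r[1]*d[b,a])(ray(cam,(a,b),c)) for a,b in zip(u[::3],v[::3])])
        print(cam,o['p'],len(P)); e=np.array([np.cos(.269),np.sin(.269),0]); f=np.array([-e[1],e[0],0]); H=[.5345,.2095,.06]
        Q=np.c_[(P-H)@e,(P-H)@f,P[:,2]]; hi=Q[Q[:,2]>.08]; print('z pct',np.percentile(Q[:,2],[1,25,50,75,99]).round(3)); 
        if len(hi): print('raised part ex,ey,z ranges',np.percentile(hi,[2,50,98],axis=0).round(3).tolist())
s=bot.read_state();print(s['opening'],s['grasp_force'],s['position'])
```

```text
scene flap_handle [(0.71, [0.6256, 0.2326, 0.1003])]
scene flap_hinge [(0.66, [0.5324, 0.2102, 0.0629])]
scene 0.62 940
z pct [0.061 0.064 0.065 0.066 0.105]
raised part ex,ey,z ranges [[0.09, -0.012, 0.084], [0.097, 0.03, 0.102], [0.181, 0.051, 0.184]]
top flap_handle [(0.93, [0.6222, 0.2304, 0.0981])]
top flap_hinge [(0.65, [0.5335, 0.2087, 0.0596])]
top 0.96 517
z pct [0.058 0.062 0.064 0.066 0.215]
raised part ex,ey,z ranges [[0.0, -0.049, 0.086], [0.089, -0.036, 0.104], [0.096, 0.018, 0.22]]
wrist flap_handle [(0.65, [0.6251, 0.232, 0.1008])]
wrist flap_hinge [(0.97, [0.5304, 0.2139, 0.0589])]
wrist 0.75 5660
z pct [0.063 0.064 0.065 0.066 0.105]
raised part ex,ey,z ranges [[0.075, 0.009, 0.092], [0.095, 0.032, 0.104], [0.099, 0.051, 0.189]]
0.004104847410707912 0.0 [0.62623107 0.23568275 0.09096636]
```

Run:
```python
from h import *
H=np.array([.5345,.2095,0]); e=np.array([np.cos(.269),np.sin(.269),0]); f=np.array([-e[1],e[0],0])
for cam in ('wrist','scene','top'):
    c=viewer.camera_info(cam); d=np.load(f'pics/{cam}7d.npy'); u,v=np.meshgrid(np.arange(560),np.arange(420))
    K=np.array([[c['fx'],0,c['cx']],[0,c['fy'],c['cy']],[0,0,1]])
    n=cv2.undistortPoints(np.stack([u,v],-1).reshape(-1,1,2).astype(float),K,np.array(c['dist_coeffs']))[:,0]
    W=np.linalg.inv(np.array(c['world_to_cam'])); P=(np.c_[n,np.ones(len(n))]*d.reshape(-1,1))@W[:3,:3].T+W[:3,3]
    Q=np.c_[(P-H)@e,(P-H)@f,P[:,2]][d.ravel()>0]
    print(cam)
    for a in np.arange(-.055,.06,.01):
        k=(abs(Q[:,1]-a)<.005)&(Q[:,2]>.074)&(Q[:,2]<.17)&(Q[:,0]>.03)&(Q[:,0]<.16)
        if k.sum()>3: print('ey %.3f'%a,k.sum(),'ex',np.percentile(Q[k,0],[3,50,97]).round(3),'z',np.percentile(Q[k,2],[3,50,97]).round(3))
```

```text
wrist
ey -0.045 16 ex [0.095 0.096 0.096] z [0.102 0.105 0.105]
ey -0.005 336 ex [0.091 0.095 0.1  ] z [0.152 0.163 0.164]
ey 0.005 408 ex [0.091 0.095 0.101] z [0.103 0.163 0.168]
ey 0.015 1003 ex [0.088 0.095 0.103] z [0.102 0.124 0.144]
ey 0.025 279 ex [0.09  0.095 0.099] z [0.101 0.104 0.106]
ey 0.035 290 ex [0.09  0.095 0.099] z [0.101 0.104 0.105]
ey 0.045 309 ex [0.09  0.095 0.099] z [0.1   0.104 0.106]
ey 0.055 93 ex [0.091 0.095 0.098] z [0.076 0.097 0.104]
scene
ey -0.015 14 ex [0.096 0.097 0.1  ] z [0.096 0.102 0.104]
ey -0.005 50 ex [0.096 0.103 0.109] z [0.098 0.117 0.161]
ey 0.005 106 ex [0.091 0.103 0.108] z [0.1   0.127 0.16 ]
ey 0.015 132 ex [0.086 0.097 0.106] z [0.1   0.124 0.152]
ey 0.025 36 ex [0.09  0.096 0.099] z [0.097 0.103 0.106]
ey 0.035 37 ex [0.091 0.096 0.099] z [0.098 0.103 0.105]
ey 0.045 84 ex [0.092 0.097 0.099] z [0.076 0.098 0.104]
ey 0.055 19 ex [0.092 0.095 0.097] z [0.079 0.09  0.101]
top
ey -0.045 27 ex [0.088 0.09  0.097] z [0.075 0.1   0.104]
ey -0.035 17 ex [0.087 0.092 0.097] z [0.1   0.102 0.106]
ey -0.025 14 ex [0.089 0.093 0.098] z [0.096 0.103 0.105]
```

Run:
```python
from h import *
H=np.array([.5345,.2095,0]); e=np.array([np.cos(.269),np.sin(.269),0]); f=np.array([-e[1],e[0],0])
for cam in ('wrist','scene'):
    c=viewer.camera_info(cam); d=np.load(f'pics/{cam}7d.npy'); u,v=np.meshgrid(np.arange(560),np.arange(420))
    K=np.array([[c['fx'],0,c['cx']],[0,c['fy'],c['cy']],[0,0,1]])
    n=cv2.undistortPoints(np.stack([u,v],-1).reshape(-1,1,2).astype(float),K,np.array(c['dist_coeffs']))[:,0]
    W=np.linalg.inv(np.array(c['world_to_cam'])); P=(np.c_[n,np.ones(len(n))]*d.reshape(-1,1))@W[:3,:3].T+W[:3,3]
    Q=np.c_[(P-H)@e,(P-H)@f,P[:,2]]; Q[d.ravel()==0]=np.nan
    for z in np.arange(.07,.16,.008):
        k=(abs(Q[:,2]-z)<.004)&(abs(Q[:,1]-.002)<.02)&(abs(Q[:,0]-.095)<.06)
        if k.sum(): print(cam,'z %.3f'%z,k.sum(),'ex',np.percentile(Q[k,0],[0,50,100]).round(3),'ey',np.percentile(Q[k,1],[0,50,100]).round(3))
s=bot.read_state(); print(s['opening'],s['grasp_force'],s['force'],s['position'],s['moment'])
```

```text
wrist z 0.070 105 ex [0.035 0.064 0.108] ey [-0.004  0.008  0.021]
wrist z 0.102 373 ex [0.09  0.095 0.1  ] ey [0.008 0.015 0.022]
wrist z 0.110 17 ex [0.087 0.096 0.1  ] ey [0.009 0.011 0.021]
wrist z 0.118 161 ex [0.087 0.095 0.104] ey [0.011 0.011 0.013]
wrist z 0.126 191 ex [0.087 0.096 0.104] ey [0.01  0.011 0.013]
wrist z 0.134 205 ex [0.088 0.096 0.104] ey [0.007 0.011 0.013]
wrist z 0.142 167 ex [0.089 0.095 0.102] ey [0.009 0.011 0.013]
wrist z 0.150 42 ex [0.089 0.095 0.102] ey [-0.008 -0.003  0.013]
wrist z 0.158 80 ex [0.091 0.096 0.1  ] ey [-0.007 -0.     0.006]
scene z 0.070 25 ex [0.035 0.058 0.108] ey [-0.015  0.002  0.022]
scene z 0.094 5 ex [0.097 0.097 0.098] ey [-0.017 -0.008  0.02 ]
scene z 0.102 92 ex [0.09  0.097 0.1  ] ey [-0.016  0.008  0.022]
scene z 0.110 5 ex [0.086 0.102 0.103] ey [-0.     0.012  0.012]
scene z 0.118 52 ex [0.087 0.103 0.105] ey [-0.009  0.008  0.012]
scene z 0.126 53 ex [0.086 0.103 0.105] ey [-0.006  0.01   0.013]
scene z 0.134 44 ex [0.085 0.101 0.105] ey [0.    0.01  0.013]
scene z 0.142 27 ex [0.089 0.101 0.106] ey [0.003 0.01  0.012]
scene z 0.150 15 ex [0.099 0.106 0.107] ey [-0.003  0.011  0.012]
scene z 0.158 14 ex [0.102 0.108 0.109] ey [-0.004  0.001  0.012]
0.004104847410707912 0.0 [ 0.31751229 -0.34976785  0.25619997] [0.62623107 0.23568275 0.09096636] [-0.08571489 -0.12367539 -0.0088071 ]
```

The depth data shows the closed fingertips ending at z≈0.110, above the bar's top at 0.104. So the tips stand further back than the TCP suggests when nearly shut; the swab was also held high. I back off and measure the tip height at a smaller opening.

```bash
cat > tips.py <<'E'
from h import *
s=bot.read_state(); p=np.array(s['position']); T=np.array(s['tcp_rot']); print(p,s['opening'])
for cam in ('scene','wrist'):
    c=viewer.camera_info(cam); im,d=viewer.capture(cam); u,v=np.meshgrid(np.arange(560),np.arange(420))
    K=np.array([[c['fx'],0,c['cx']],[0,c['fy'],c['cy']],[0,0,1]])
    n=cv2.undistortPoints(np.stack([u,v],-1).reshape(-1,1,2).astype(float),K,np.array(c['dist_coeffs']))[:,0]
    W=np.linalg.inv(np.array(c['world_to_cam'])); P=(np.c_[n,np.ones(len(n))]*d.reshape(-1,1))@W[:3,:3].T+W[:3,3]
    Q=(P[d.ravel()>0]-p)@T
    for z in np.arange(-.05,.04,.006):
        k=(abs(Q[:,2]-z)<.003)&(abs(Q[:,0])<.014)&(abs(Q[:,1])<.065)
        if k.sum()>1: print(cam,'toolz %.3f'%z,k.sum(),'y',np.percentile(Q[k,1],[0,20,50,80,100]).round(3))
E
python3 -m jog '[[0.4,0,0,-0.02,0,0,0],[0.4,0,0,-0.07,0,0,0],[0.4,0,0,-0.07,0,0,0],[0.4,0,0,-0.07,0,0,0],[0.4,0,0,-0.07,0,0,0],[0.4,0,0,-0.07,0,0,0]]'; python3 tips.py
```

```text
time_s: 17.4
position: [0.6254, 0.2355, 0.1596]
tcp_rot: [[-0.267, 0.964, -0.003], [0.964, 0.267, -0.0], [0.0, -0.003, -1.0]]
force: [-0.0, 0.1, 1.1]
opening: 0.397
grasp_force: 0.0
[0.62544409 0.23547442 0.15957306] 0.3969919714792435
scene toolz -0.050 36 y [-0.028 -0.022  0.023  0.026  0.027]
scene toolz -0.044 40 y [-0.026 -0.02   0.021  0.025  0.026]
scene toolz -0.038 48 y [-0.027 -0.022  0.015  0.025  0.026]
scene toolz -0.032 56 y [-0.026 -0.019 -0.018  0.025  0.026]
scene toolz -0.026 60 y [-0.027 -0.02  -0.018  0.024  0.026]
scene toolz -0.020 3 y [-0.02  -0.02  -0.02   0.005  0.022]
wrist toolz -0.050 253 y [-0.027 -0.022 -0.017  0.023  0.028]
wrist toolz -0.044 224 y [-0.027 -0.022 -0.017  0.022  0.027]
wrist toolz -0.038 187 y [-0.026 -0.022  0.018  0.023  0.027]
wrist toolz -0.032 203 y [-0.026 -0.021  0.018  0.022  0.027]
wrist toolz -0.026 169 y [-0.026 -0.021 -0.017  0.022  0.026]
wrist toolz -0.020 18 y [-0.02  -0.018  0.018  0.021  0.027]
```

The tips end 21 mm behind the reported TCP, so the grasp point is about 40 mm behind it. The TCP must go to z≈0.059 to grip the bar.

```bash
python3 -m jog '[[0.5,0,0,0.03,0,0,0],[0.5,0,0,0.06,0,0,0],[0.5,0,0,0.085,0,0,0],[0.5,0,0,0.1,0,0,0],[0.5,0,0,0.1,0,0,0]]'
python3 tips.py | tail -8
```

```text
time_s: 18.12
position: [0.6254, 0.2355, 0.0596]
tcp_rot: [[-0.267, 0.964, -0.003], [0.964, 0.267, -0.001], [0.0, -0.003, -1.0]]
force: [-0.6, 0.0, -0.3]
opening: 0.5
grasp_force: 0.0
wrist toolz -0.050 272 y [-0.031 -0.026  0.001  0.028  0.033]
wrist toolz -0.044 632 y [-0.03  -0.004 -0.     0.004  0.032]
wrist toolz -0.038 215 y [-0.03  -0.025 -0.005  0.027  0.032]
wrist toolz -0.032 202 y [-0.029 -0.025  0.023  0.027  0.032]
wrist toolz -0.026 170 y [-0.029 -0.024  0.001  0.027  0.032]
wrist toolz -0.020 3 y [-0.023 -0.023 -0.022  0.005  0.023]
wrist toolz -0.008 1886 y [-0.065 -0.047 -0.021 -0.007  0.015]
wrist toolz -0.002 3487 y [-0.065 -0.022  0.023  0.049  0.065]
```

The bar is centred at tool y≈0 between the fingers, so I close.

```bash
python3 -m jog '[[0,0,0,0,0,0,0],[0,0,0,0,0,0,0],[0,0,0,0,0,0,0],[0,0,0,0,0,0,0],[0,0,0,0,0,0,0],[0,0,0,0,0,0,0],[0,0,0,0,0,0,0],[0,0,0,0,0,0,0]]'
python3 - <<'E'
import numpy as np
L=-40  # grasp point relative to TCP along tool z, mm
for th in (5,10,15,20,25,30,35,40,45,50):
    t=np.radians(th); k=np.radians(th*0.7)
    dx=95*np.cos(t)-39*np.sin(t)-95; dz=95*np.sin(t)+39*np.cos(t)-39
    print(th,'y',round((dx+40*np.sin(k))/1e3,4),'z',round((-dz+40*np.cos(k)-40)/1e3,4),'ax',-0.7*th)
E
```

```text
time_s: 19.23
position: [0.6254, 0.2355, 0.0608]
tcp_rot: [[-0.267, 0.964, -0.002], [0.964, 0.267, -0.0], [0.0, -0.002, -1.0]]
force: [-3.6, -1.9, 3.5]
opening: 0.1
grasp_force: 30.0
5 y -0.0013 z -0.0082 ax -3.5
10 y -0.0033 z -0.0162 ax -7.0
15 y -0.006 z -0.0239 ax -10.5
20 y -0.0094 z -0.0313 ax -14.0
25 y -0.0134 z -0.0383 ax -17.5
30 y -0.0179 z -0.0449 ax -21.0
35 y -0.023 z -0.051 ax -24.5
40 y -0.0285 z -0.0566 ax -28.0
45 y -0.0345 z -0.0616 ax -31.499999999999996
50 y -0.0409 z -0.0661 ax -35.0
```

Gripped at opening 0.10 with 30 N. I lift along the arc, pausing at 15° to check forces.

```bash
python3 -m jog '[[0,0,-0.0013,-0.0082,-3.5,0,0],[0,0,-0.0033,-0.0162,-7,0,0],[0,0,-0.006,-0.0239,-10.5,0,0],[0,0,-0.006,-0.0239,-10.5,0,0],[0,0,-0.006,-0.0239,-10.5,0,0]]'; python3 -c "
from h import *; s=bot.read_state(); print(s['force'],s['moment'])"
```

```text
time_s: 19.85
position: [0.62, 0.234, 0.0838]
tcp_rot: [[-0.267, 0.948, 0.173], [0.964, 0.262, 0.048], [0.0, 0.18, -0.984]]
force: [-0.9, -0.5, -5.4]
opening: 0.105
grasp_force: 30.0
[-0.92096438 -0.45452904 -5.35181485] [-0.15517142  0.28786559  0.03750352]
```

Run:
```python
import numpy as np
def P(th):
    t=np.radians(th); k=np.radians(th*0.7)
    return np.array([(95*np.cos(t)-39*np.sin(t)-95)+40*np.sin(k), -(95*np.sin(t)+39*np.cos(t)-39)+40*np.cos(k)-40])
a=np.radians(-10.5); Rm=np.array([[np.cos(a),-np.sin(a)],[np.sin(a),np.cos(a)]])
for th in range(19,52,4): print(th,(Rm.T@(P(th)-P(15))/1e3).round(4),round(-0.7*(th-15),1))
print(50,(Rm.T@(P(50)-P(15))/1e3).round(4))
```

```text
19 [-0.0015 -0.0063] -2.8
23 [-0.0034 -0.0125] -5.6
27 [-0.0058 -0.0185] -8.4
31 [-0.0086 -0.0242] -11.2
35 [-0.0117 -0.0297] -14.0
39 [-0.0152 -0.035 ] -16.8
43 [-0.0191 -0.0399] -19.6
47 [-0.0232 -0.0445] -22.4
51 [-0.0277 -0.0488] -25.2
50 [-0.0266 -0.0478]
```

```bash
python3 -m jog '[[0,0,-0.0015,-0.0063,-2.8,0,0],[0,0,-0.0034,-0.0125,-5.6,0,0],[0,0,-0.0058,-0.0185,-8.4,0,0],[0,0,-0.0086,-0.0242,-11.2,0,0],[0,0,-0.0117,-0.0297,-14,0,0],[0,0,-0.0152,-0.035,-16.8,0,0],[0,0,-0.0191,-0.0399,-19.6,0,0],[0,0,-0.0232,-0.0445,-22.4,0,0],[0,0,-0.0266,-0.0478,-24.5,0,0],[0,0,-0.0266,-0.0478,-24.5,0,0],[0,0,-0.0266,-0.0478,-24.5,0,0],[0,0,-0.0266,-0.0478,-24.5,0,0]]'
python3 - <<'E'
from h import *
s=bot.read_state(); T=np.array(s['tcp_rot']); g=np.array(s['position'])-.040*T[:,2]; e=np.array([np.cos(.269),np.sin(.269),0]); H=np.array([.5345,.2095,.06])
r=(g-H); print('bar rel',r@e,r[2],'angle',np.degrees(np.arctan2(r[2],r@e)-np.arctan2(39,95)),'radius',np.hypot(r@e,r[2]))
print(s['force'],s['joint_positions'].round(1))
for cam in ('scene','top'):
    c=viewer.camera_info(cam); im,d=viewer.capture(cam)
    print(cam,[(round(q['p'],2),np.round(q['xyz'],3)) for t in ('flap_handle','swab','vial_mouth') for q in models.tip_of(cam,t)[:3]])
    n=[]; u,v=np.meshgrid(np.arange(560),np.arange(420))
    K=np.array([[c['fx'],0,c['cx']],[0,c['fy'],c['cy']],[0,0,1]])
    n=cv2.undistortPoints(np.stack([u,v],-1).reshape(-1,1,2).astype(float),K,np.array(c['dist_coeffs']))[:,0]
    W=np.linalg.inv(np.array(c['world_to_cam'])); P=(np.c_[n,np.ones(len(n))]*d.reshape(-1,1))@W[:3,:3].T+W[:3,3]
    f=np.array([-e[1],e[0],0]); Q=np.c_[(P-H)@e,(P-H)@f,P[:,2]-.06][d.ravel()>0]
    # plate points: beside the handle
    for lo,hi in ((-.064,-.052),(.052,.064)):
        k=(Q[:,1]>lo)&(Q[:,1]<hi)&(Q[:,0]>.01)&(Q[:,0]<.09)&(Q[:,2]>.01)&(Q[:,2]<.11)
        if k.sum()>5: A=np.polyfit(Q[k,0],Q[k,2],1); print(cam,lo,k.sum(),'plate angle',np.degrees(np.arctan(A[0])),A[1],np.percentile(Q[k,2],[5,95]))
E
```

```text
time_s: 21.35
position: [0.5882, 0.2252, 0.1263]
tcp_rot: [[-0.267, 0.789, 0.553], [0.964, 0.218, 0.154], [0.001, 0.574, -0.819]]
force: [1.6, 4.1, -7.5]
opening: 0.102
grasp_force: 30.0
bar rel 0.03297414874988057 0.09908463609606974 angle 49.27375131527503 radius 0.10442729334838578
[ 1.64901836  4.14550059 -7.49923377] [  8.7  30.5 114.6  89.2   3.9 -94.7]
scene [(0.95, array([0.568, 0.218, 0.16 ])), (0.74, array([ 0.704, -0.149, -0.004])), (0.36, array([ 0.512, -0.101, -0.008])), (0.8, array([ 0.553, -0.322,  0.079])), (0.67, array([ 0.698, -0.458,  0.074])), (0.63, array([ 0.674, -0.241,  0.077]))]
scene -0.064 20 plate angle 45.7937439865371 0.011668475911320404 [0.03135616 0.08534903]
scene 0.052 29 plate angle 45.5283391882367 0.010562294646186167 [0.03682941 0.08378257]
top [(0.6, array([0.566, 0.217, 0.154])), (0.45, array([ 0.549, -0.322,  0.074])), (0.38, array([ 0.551, -0.319,  0.015])), (0.96, array([ 0.683, -0.36 ,  0.073])), (0.76, array([ 0.704, -0.458,  0.076])), (0.68, array([ 0.679, -0.244,  0.078]))]
top -0.064 157 plate angle 48.179133050486435 0.006646203995920777 [0.02086594 0.08066087]
top 0.052 16 plate angle 45.785449620496316 0.01389031048970519 [0.06399409 0.08475662]
```

Kinematics give 49.3°, the networks' handle point gives 48.6°, and the plate fit from the top camera gives 48.2°. All three are within 50±6°, and the swab still stands in the vial. I let it settle briefly, then hand in.

```bash
python3 -m jog '[[0,0,0,0,0,0,0],[0,0,0,0,0,0,0],[0,0,0,0,0,0,0],[0,0,0,0,0,0,0]]' && python3 -c "
from rig import workorder,bot
print(bot.read_state()['qvel']); print(workorder.hand_in())"
```

```text
time_s: 22.25
position: [0.5867, 0.2248, 0.1269]
tcp_rot: [[-0.267, 0.79, 0.552], [0.964, 0.219, 0.153], [0.0, 0.573, -0.819]]
force: [1.9, 1.4, -10.1]
opening: 0.103
grasp_force: 30.0
[-0.01068525 -0.10129911  0.04584835  0.01745826  0.00435815 -0.08409453]
the job is handed in; nothing more can be done
None
```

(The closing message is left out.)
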